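Space a mosaic tile in its jig and hold it pressed flush

ROBOT

A 6-joint arm with a two-finger parallel gripper is mounted at the origin on the work surface. World frame = base frame: x ahead of the robot, y to its left, z up, the work surface at z = 0. Lengths are in m, angles in degrees, forces in N, time in s.
With the tool pointing down it reaches from about 0.275 to 0.85 m from the base axis. Payload 5.2 kg.
Tool frame: the origin (TCP) lies on the centre line of the jaws, within the pads' length; the fingertips stand 14 mm ahead of it and the grasp point (between the pads) lies 5 mm behind it (tcp_to_tips is the distance from the TCP to the fingertips, in m); z points along the fingers, y is the line along which they close (so a half turn about z gives the same grasp; the last joint's range is limited). The gripper opens to 85 mm and grips with 20 to 120 N. Pads are 22 mm wide; open, the fingers measure 114 mm over their backs; the gripper's body (76 mm by 85 mm) begins 54 mm behind the grasp point. The pads swing forward as they close: fully open they stand 13 mm farther back than shut.
Start: joints at [58.453, 14.817, 87.949, -0, 77.235, -11.62], TCP at [0.187, 0.517, 0.217] pointing down, gripper open.
Joint ranges: [-179.93, 179.93], [-52.35, 119.4], [10.71, 147.94], [-69.91, 249.91], [12.55, 155.21], [-178.61, 178.61]. Speed limits (degrees/s): [147.25, 147.25, 180, 180, 180, 180].

INTERFACE

Orientations are given as a 3x3 rotation matrix whose columns are the frame's x, y, z axes.
In Python, from rig import get_state, grab_frame, camera_info, hand_in, tcp_to_tips gives the robot as it stands.
- The arm moves only by the shell command python3 -m pendant 'ROWS' [FORCE]. ROWS is JSON, a list that holds one entry, the list of rows, each a list of 7 numbers: the shift along the tool's x, y, z in mm, then the turn, a rotation vector about the tool's x, y, z in degrees, then the closure in counts, from 0 (fully open) to 255 (shut). In form: [[[x, y, z, rx, ry, rz, fingers], ...]]. A call has 1 to 8 rows; each row is the pose to reach, as a shift and turn from the pose commanded when the call began, along the tool's axes at that moment; what a row does not reach only later rows make up. A row lasts 1/10 s, in which the tool goes at most 50 mm and 8.59 degrees, less where a joint would pass 70% of its speed; a pose out of reach is approached as far as the arm can. A call with a gripper value outside its range is refused whole. The fingers move at their own pace and stop on an object; FORCE is the grip in N (left out, the last holds). Time passes only in rows, so rows that repeat a pose let the fingers close. It gives the time, the measured TCP pose, the force, the opening and the grip force at its end, in the units of the state.
- get_state(): the state, without advancing time (a new reading comes with each control period).
- grab_frame(name): name is "scene" or "top" or "wrist"; returns (picture, depth): 400x640x3 uint8, red, green, blue; 400x640 float32, m along the optical axis (not along the pixel's ray), 0 where there is no reading.
- camera_info(name): a dict with "vertical_fov" (degrees; the focal length in pixels is half the picture's height over the tangent of half this angle, whatever the lens; pixels are square), "cx", "cy" (the principal point, pixels), "T" (4x4, takes a point from camera to world coordinates); the wrist camera has in their place "T_tool_cam" (4x4, takes a point from camera to tool coordinates, whose origin is the TCP and whose axes are the flange's). Camera axes: x right, y down, z forward; pixel columns grow to the right and rows downward; lengths in m; the calibration is good to about 2 mm. The wrist camera is an equidistant fisheye: a pixel r from the principal point sees the ray r / f radians off the axis. A picture is of the moment at which its call begins: read the wrist's pose just before it. camera_info takes no time and is no camera call.
- hand_in(): hands the job in; it is judged then, once.
The state is a dict: "time": time; "joint_pos": joint angles; "joint_velocities": joint speeds; "joint_efforts": joint torques, N m; "eef_pos": TCP position; "tool_rot": TCP orientation; "contact_force": force on the tool from outside, world axes, zero at the start; "ft_torque": the same for the moment, N m; "finger_gap": finger opening in m; "gripper_force": force on a finger pad.
Only numpy, scipy, OpenCV 4.12 (cv2) and the standard library are available. Lean on these libraries where they do the work, as an engineer would, in place of code of your own. Each camera call takes 0.05 s, during which the arm holds its last target. There are 200 camera calls.

TASK

In the wooden tile jig, slide the aluminium fence by its black grip until its front edge is level with the red lines, then take the thin orange spacer from the rack and stand it right down in the gap beside the loose white tile, only on the side where the gap is wide enough, and let go of it. Then press the white tile down on its springy bed until it is fully flush with the blue border tiles, and finish while still holding it down. Leave everything else on the table where it is.

Things in the scene. Friction and masses are not known exactly. Their poses are not given: they have to be found in the camera images.
- jig: Fixed wooden jig. Origin: its underside, on the table, below the centre of its well. Base plate 5 mm thick, x -46 to 130 mm, y -77 to 77 mm. Front lip (x -46 to -36) and side cheeks (|y| 71 to 77), tops at z = 22 mm. A red line wraps each cheek at x = 35 mm. In the well, in a row along y: a blue border tile, the loose white tile on a sprung bed, the other blue border tile.
- fence (a joint): Travel (m) of the aluminium fence towards the well, along the jig's -x: 0 = wide open, 0.050 = its front edge (facing the well) is level with the red lines, 0.060 = end of track. Front edge at jig x = 85 mm minus this travel. Stays where it is left; about 2 N of friction. Starts between 0 and 0.025.
- fence_grip (a point): Middle of the part to hold of the fence's black upright grip: 20 mm (jig x) by 28 mm (jig y), rising from the fence's top at z = 22 mm to z = 66 mm above the table. This point is at z = 50 mm, 15 mm behind the fence's front edge. The fence bar is 30 mm (x) by 140 mm (y). Axes as the jig's.
- tile_top (a point): Centre of the top of the loose white tile (green diamond), 64 x 64 x 10 mm, 90 g; axes about as the jig's. It starts 27 mm above the table, 5 mm proud of the border tiles; pressed flush it is at 22 mm. It gives from about 5 N, meets a hard stop after 5 mm at about 10 N and springs up when let go. The bed (52 x 48 mm) is under its middle: press there.
- bed (a joint): How far the sprung bed under the white tile is pressed down, m: 0 = up, 0.005 = right down (tile flush).
- border_slim: The narrower blue border tile, fixed in the jig: 64 mm (jig x) by 16 mm (jig y) by 17 mm high. Origin: centre of its underside, 5 mm above the table. The gap between it and the white tile is 10 to 13 mm wide and is the one that takes the spacer. Which side of the white tile it is on varies. Axes as the jig's.
- border_broad: The broader blue border tile, fixed in the jig: 64 mm (jig x) by 34 mm (jig y) by 17 mm high. Origin: centre of its underside, 5 mm above the table. The gap between it and the white tile is only 1 to 4 mm: too tight. Axes as the jig's.
- spacer_grip (a point): Middle of the stem, the part to hold, of the orange plastic spacer, 47 mm above its foot. The spacer is an upright plate 8 mm thick (its y), 70 mm tall (z): below, a blade 46 mm long (x) and 24 mm high; above, a stem 24 mm long and 46 mm high. About 30 g. It starts upright in a rack slot, foot 4 mm above the table.
- spacer_foot (a point): Centre of the underside of the orange spacer's blade; axes as for its stem, z up the stem. Right down in the jig's gap it stands on the base plate, 5 mm above the table.
- rack: Fixed white rack, 62 (x) x 84 (y) x 22 mm high, with two slots along x: at y = -25 mm (10 mm wide) the orange spacer, at y = +25 mm (20 mm wide) a thick grey one. Slot floors are 4 mm above the table. Origin: centre of its underside.
- thick_spacer_grip (a point): Bystander: centre of the stem (47 mm above its foot) of the grey spacer, 18 mm thick, 70 mm tall, in the rack. Too thick for any gap; leave it.
- tea_bottle: Bystander: amber bottle, 66 mm in diameter, 200 mm tall. Origin: centre of its underside.
- bowl: Bystander: white bowl, 180 mm across, 75 mm high. Origin: centre of its underside.
- tub: Bystander: clear plastic tub with a blue lid, 130 x 110 x 80 mm. Origin: centre of its underside.
- tile_stack: Bystander: stack of three spare tiles, 64 x 64 x 30 mm. Origin: centre of its underside.
- brush: Bystander: brush lying on the table. Origin: under its middle.
Mind the look-alikes: they are no part of the job. There is more than one size of the part that bears tile_top; the job needs the middle-sized.

How it is judged:
By the outcome, as a careful person would: the job done as asked, in the order asked, and still so for the second after the job is handed in, while the arm keeps its last pose, push and grip.
It also fails if it takes over 61 s, if anything falls off the work surface, if the arm or the gripper's body presses on something with over 40 N, if the wrist force passes 120 N, or if a joint passes its speed limit or range.

## Working session

There is one attempt and no reset: what is moved stays moved. The work goes in short steps, Python scripts to look and compute and a shell command to move; the robot and the scene stay as the last step left them, time stands still between calls to the robot, and variables do not carry over. Pictures are saved under pics/ and viewed, at most 14 in all, crops included, and the job is handed in when it is done.

```bash
mkdir -p pics; cat > h.py <<'E'
import numpy as np, cv2
from rig import *
def save(n,im): cv2.imwrite('pics/'+n+'.png',cv2.cvtColor(im,cv2.COLOR_RGB2BGR))
def cam(n):
    c=camera_info(n); f=200/np.tan(np.radians(c['vertical_fov'])/2); return c,f
def pt_plane(n,u,v,z):
    c,f=cam(n);T=np.array(c['T']);d=T[:3,:3]@np.array([(u-c['cx'])/f,(v-c['cy'])/f,1]);o=T[:3,3]
    return o+d*(z-o[2])/d[2]
def cloud(n,depth):
    c,f=cam(n);T=np.array(c['T']);v,u=np.mgrid[0:400,0:640]
    P=np.stack([(u-c['cx'])/f*depth,(v-c['cy'])/f*depth,depth],-1)
    return P@T[:3,:3].T+T[:3,3]
E
python3 - <<'E'
from h import *
for n in('top','scene'):
    im,d=grab_frame(n);save(n+'0',im);np.savez('/tmp/'+n+'.npz',im=im,d=d)
    c=camera_info(n);print(n,c['vertical_fov'],c['cx'],c['cy'],np.round(c['T'],3).tolist(),(d>0).mean())
print(camera_info('wrist'),tcp_to_tips);print(get_state())
E
```

```text
top 50.3877799965607 319.7155253004471 200.19604481924728 [[0.009, -0.987, 0.16, 0.311], [-1.0, -0.008, 0.007, -0.039], [-0.005, -0.16, -0.987, 1.286], [0.0, 0.0, 0.0, 1.0]] 0.996109375
scene 56.551349956355416 317.6687470641243 202.3739268608785 [[0.755, 0.449, -0.478, 0.976], [0.656, -0.506, 0.561, -0.571], [0.01, -0.737, -0.676, 0.752], [0.0, 0.0, 0.0, 1.0]] 0.995890625
{'vertical_fov': 65.70646984690485, 'cx': 319.42436333945835, 'cy': 195.1754533084723, 'T_tool_cam': array([[-1.79024010e-03, -9.57940258e-01, -2.86962118e-01,
         7.28234753e-02],
       [ 9.99997857e-01, -2.01344490e-03,  4.82724571e-04,
        -1.23410833e-03],
       [-1.04020371e-03, -2.86960638e-01,  9.57941809e-01,
        -1.56802508e-01],
       [ 0.00000000e+00,  0.00000000e+00,  0.00000000e+00,
         1.00000000e+00]])} 0.014
{'time': 0.1, 'joint_pos': array([ 5.84548274e+01,  1.48540608e+01,  8.80044429e+01, -9.00190323e-04,
        7.72373039e+01, -1.16174756e+01]), 'joint_velocities': array([-0.09223048, -0.03894129, -0.14148579,  0.00111514, -0.13345447,
        0.05274197]), 'joint_efforts': array([ 3.26140071e-03, -4.46969497e+01, -2.91249365e+01, -3.70704975e-04,
        6.21075145e-03,  1.17887711e-05]), 'eef_pos': array([0.18715032, 0.51663658, 0.21617003]), 'tool_rot': array([[-9.40124525e-01,  3.40830067e-01, -8.61764524e-04],
       [ 3.40831004e-01,  9.40123488e-01, -1.43307534e-03],
       [ 3.21729907e-04, -1.64098534e-03, -9.99998602e-01]]), 'contact_force': array([-0.15904087, -0.09115407,  0.09072581]), 'ft_torque': array([-0.00505225,  0.06463127, -0.0011884 ]), 'gripper_force': 0.0, 'finger_gap': 0.08505969373010436}
```

View pics/top0.png

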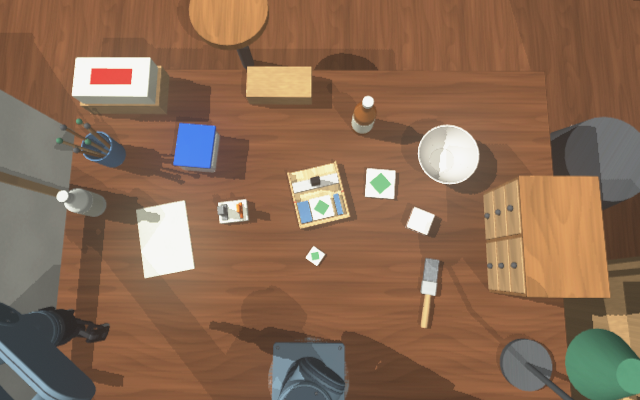

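View pics/scene0.png

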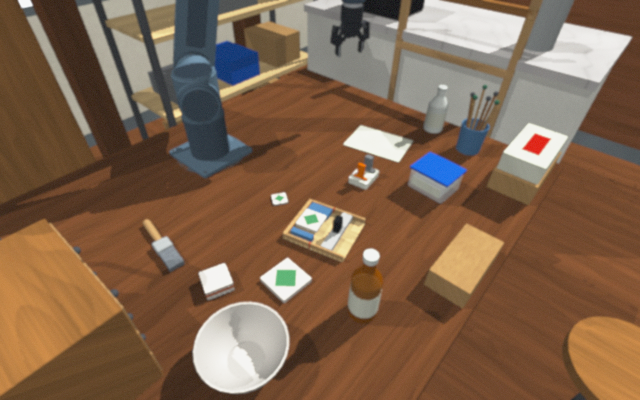

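The top view shows these candidates for the tile_top part:
- white tile with diamond in the jig at (322,208)
- a larger one on the table at (381,183)
- a smaller one on the table at (315,256)

For the spacer, the orange one is at (240,207) and the grey one at (224,210), both in the rack. I choose the tile in the jig and the orange spacer. The broad blue border tile is at (306,212), the slim one at (340,203), and the black grip at (315,181). Next I'll make one close crop and mask measurements.

```bash
python3 - <<'E'
from h import *
z=np.load('/tmp/top.npz');im=z['im'];d=z['d'];P=cloud('top',d)
a=cv2.resize(im[155:235,280:360],None,fx=5,fy=5,interpolation=cv2.INTER_CUBIC);b=cv2.resize(im[190:230,210:260],None,fx=8,fy=8,interpolation=cv2.INTER_CUBIC)
b=cv2.copyMakeBorder(b,0,80,0,0,cv2.BORDER_CONSTANT);save('crop1',np.hstack([a,b]))
hsv=cv2.cvtColor(im,cv2.COLOR_RGB2HSV)
def comps(name,lo,hi,box,zz,mn=15):
    m=cv2.inRange(hsv,lo,hi);k=np.zeros_like(m);u0,v0,u1,v1=box;k[v0:v1,u0:u1]=m[v0:v1,u0:u1]
    n,l,s,c=cv2.connectedComponentsWithStats(k)
    for i in range(1,n):
        if s[i,4]<mn: continue
        p=pt_plane('top',*c[i],zz);r=cv2.minAreaRect(np.argwhere(l==i)[:,::-1].astype(np.float32))
        print(name,s[i,4],c[i].round(1),'plane',p.round(4),'z depth',np.round(np.median(P[l==i],0),3),'rect',np.round(r[1],1),round(r[2],1))
J=(280,155,360,235)
comps('green',(40,60,60),(85,255,255),J,.027)
comps('blue',(95,80,60),(125,255,255),J,.022)
comps('black',(0,0,0),(180,255,60),J,.066)
comps('red',(0,120,80),(6,255,255),J,.022,3)
comps('orange',(5,150,100),(20,255,255),(210,190,260,230),.074,5)
E
```

```text
green 118 [321.3 206.9] plane [ 0.4948 -0.0355  0.027 ] z depth [ 0.495 -0.035  0.026] rect [10.5 10.8] 33.7
blue 88 [337.6 203.7] plane [ 0.5058 -0.0842  0.022 ] z depth [ 0.506 -0.084  0.021] rect [20.1  4.1] 76.0
blue 212 [304.5 211.6] plane [0.481 0.015 0.022] z depth [0.48  0.016 0.021] rect [20.4 10.4] 77.9
orange 49 [239.8 209.4] plane [0.479  0.1993 0.074 ] z depth [0.481 0.204 0.035] rect [14.2  4.5] 84.3
```

View pics/crop1.png

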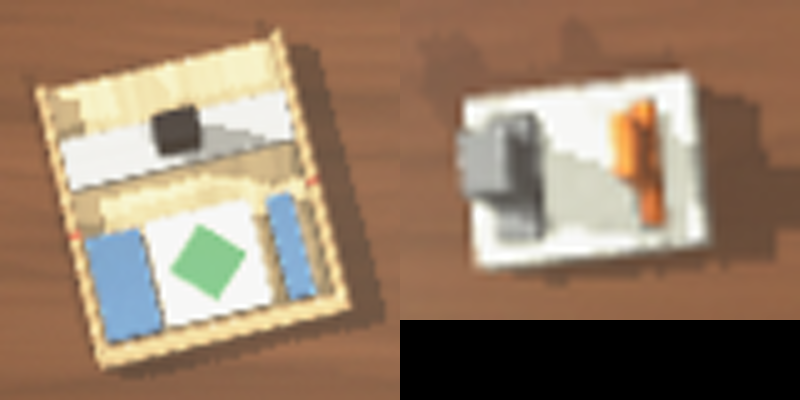

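The crop confirms the choice. The jig sits at a yaw of about 14°. Broad to slim centre distance is 102 mm, as expected, and the wide gap is on the right, beside the slim tile. I'll move to a wrist-camera viewpoint.

```bash
python3 -m pendant '[[[-438,-349,-30,0,0,-34,0],[-438,-349,-30,0,0,-34,0],[-438,-349,-30,0,0,-34,0],[-438,-349,-30,0,0,-34,0],[-438,-349,-30,0,0,-34,0],[-438,-349,-30,0,0,-34,0],[-438,-349,-30,0,0,-34,0],[-438,-349,-30,0,0,-34,0]]]' 30; python3 - <<'E'
from h import *
s=get_state();d=np.array([.48,.04,.245])-s['eef_pos'];print('remaining tool mm',(s['tool_rot'].T@d*1000).round(1),s['tool_rot'].round(3).tolist())
E
```

```text
time: 0.9
eef_pos: [0.3856, 0.1937, 0.2372]
tool_rot: [[-0.97, -0.243, -0.0], [-0.243, 0.97, 0.0], [0.0, 0.0, -1.0]]
contact_force: [0.3, -0.2, -0.9]
finger_gap: 0.0854
gripper_force: 0.0
remaining tool mm [ -54.1 -172.1   -7.8] [[-0.97, -0.243, -0.0], [-0.243, 0.97, 0.0], [0.0, 0.0, -1.0]]
```

```bash
python3 -m pendant '[[[-54,-172,-8,0,0,0,0],[-54,-172,-8,0,0,0,0],[-54,-172,-8,0,0,0,0],[-54,-172,-8,0,0,0,0],[-54,-172,-8,0,0,0,0],[-54,-172,-8,0,0,0,0],[-54,-172,-8,0,0,0,0]]]'; cat >> h.py <<'E'
def wcam():
    s=get_state();T=np.eye(4);T[:3,:3]=s['tool_rot'];T[:3,3]=s['eef_pos'];im,d=grab_frame('wrist')
    return im,d,T@np.array(camera_info('wrist')['T_tool_cam'])
def wrays(uv,T):
    c,f=cam('wrist');q=np.atleast_2d(uv)-[c['cx'],c['cy']];r=np.hypot(*q.T);t=r/f
    k=np.where(r>0,np.sin(t)/np.maximum(r,1e-9),0);return np.c_[q*k[:,None],np.cos(t)]@T[:3,:3].T
def wplane(uv,z,T):
    d=wrays(uv,T);return T[:3,3]+d*((z-T[2,3])/d[:,2])[:,None]
def wproj(P,T):
    c,f=cam('wrist');q=(np.atleast_2d(P)-T[:3,3])@T[:3,:3];h=np.hypot(q[:,0],q[:,1]);t=np.arctan2(h,q[:,2])
    return q[:,:2]/h[:,None]*(f*t)[:,None]+[c['cx'],c['cy']]
E
python3 - <<'E'
from h import *
print(get_state()['joint_velocities'].round(1))
im,d,T=wcam();save('w1',im);np.savez('/tmp/w1.npz',im=im,d=d,T=T)
E
```

```text
time: 1.6
eef_pos: [0.4786, 0.0427, 0.2448]
tool_rot: [[-0.97, -0.244, -0.001], [-0.244, 0.97, 0.001], [0.001, 0.001, -1.0]]
contact_force: [-0.2, -0.9, -0.0]
finger_gap: 0.0851
gripper_force: 0.0
[ 0.8 -0.5  0.2 -0.1 -0.1 -0.2]
```

View pics/w1.png

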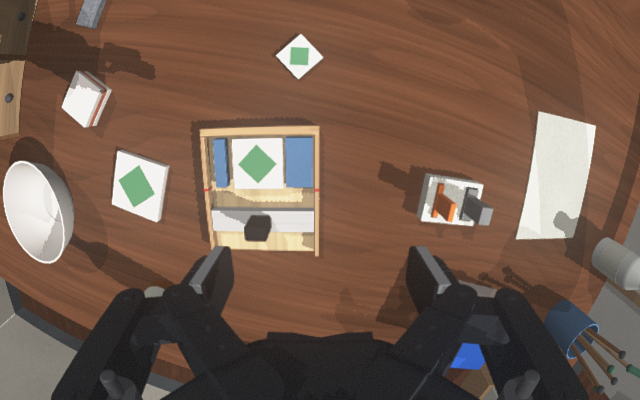

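The wrist view shows the jig with the slim tile at (221,162), broad at (300,162), diamond at (257,164), red marks at (206,189) and (319,189), the fence's front edge at v≈210, and the black grip at (258,228). The orange spacer's stem is at (440,200) and the grey one at (478,208). Next I'll measure these.

```bash
cat >> h.py <<'E'
def blobs(hsv,lo,hi,box,mn=15):
    m=cv2.inRange(hsv,lo,hi);k=np.zeros_like(m);u0,v0,u1,v1=box;k[v0:v1,u0:u1]=m[v0:v1,u0:u1]
    n,l,s,c=cv2.connectedComponentsWithStats(k);o=[(s[i,4],c[i],l==i) for i in range(1,n) if s[i,4]>=mn]
    return sorted(o,key=lambda a:-a[0])
def wrect(mask,z,T):
    uv=np.argwhere(mask)[:,::-1].astype(float);cs,_=cv2.findContours(mask.astype(np.uint8),0,1)
    c=max(cs,key=len)[:,0].astype(float);p=wplane(c,z,T)[:,:2]
    r=cv2.minAreaRect((p*1000).astype(np.float32));return wplane(uv,z,T).mean(0)[:2]*1000,r
E
python3 - <<'E'
from h import *
z=np.load('/tmp/w1.npz');im,d,T=z['im'],z['d'],z['T'];hsv=cv2.cvtColor(im,cv2.COLOR_RGB2HSV)
J=(198,120,325,258)
def show(n,lo,hi,box,h,mn=15):
    for a,c,m in blobs(hsv,lo,hi,box,mn)[:3]:
        ce,r=wrect(m,h,T);print(n,a,c.round(1),'mean',ce.round(1),'rect c',np.round(r[0],1),np.round(r[1],1),round(r[2],1),'cam depth',round(float(np.median(d[m])),3))
show('green',(40,60,60),(85,255,255),J,.027)
show('blue',(95,80,60),(125,255,255),J,.022)
show('black',(0,0,0),(180,255,75),J,.066)
show('red',(0,130,80),(5,255,255),J,.022,3)
show('red2',(172,130,80),(180,255,255),J,.022,3)
show('orange',(5,150,80),(20,255,255),(420,170,465,230),.074,5)
show('white',(0,0,190),(180,40,255),J,.027,60)
s=np.hstack([cv2.resize(im[120:260,190:330],None,fx=2.8,fy=2.8,interpolation=2),cv2.resize(im[165:235,415:495],None,fx=5,fy=5.6,interpolation=2)])
save('crop2',s)
E
```

```text
green 694 [256.7 163.6] mean [495.4 -34.5] rect c [495.5 -34.8] [33.7 33.1] 57.6 cam depth 0.379
blue 1272 [298.5 161.9] mean [482.2  15.9] rect c [482.7  15.6] [61.2 32.1] 13.7 cam depth 0.384
blue 543 [220.  162.3] mean [505.9 -83.3] rect c [506.4 -83. ] [62.  16.5] 13.6 cam depth 0.384
black 350 [256.7 226.6] mean [561.  -14.5] rect c [562.7 -13.9] [30.5 29.4] 10.7 cam depth 0.368
black 101 [225.1 252.9] mean [607.  -48.1] rect c [606.3 -50.3] [14.1 17.7] 16.5 cam depth 0.134
red 16 [206.5 189.1] mean [545.9 -96.2] rect c [545.9 -95.9] [ 3.2 11.3] 28.4 cam depth 0.395
red 13 [316.7 189.6] mean [511.5  46.5] rect c [512.   46.4] [2.6 6.4] 14.0 cam depth 0.394
orange 245 [443.3 203.7] mean [477.8 192.3] rect c [475.7 194. ] [42.9 28.3] 7.7 cam depth 0.385
white 1814 [257.9 162.8] mean [494.3 -33.5] rect c [495.  -34.2] [63.8 64.9] 13.8 cam depth 0.379
white 922 [291.4 220.7] mean [558.9  24.3] rect c [560.6  19.7] [28.2 66.4] 14.3 cam depth 0.406
white 464 [225.3 222.4] mean [584.  -62.2] rect c [580.4 -59.5] [27.6 45.3] 15.2 cam depth 0.408
```

View pics/crop2.png

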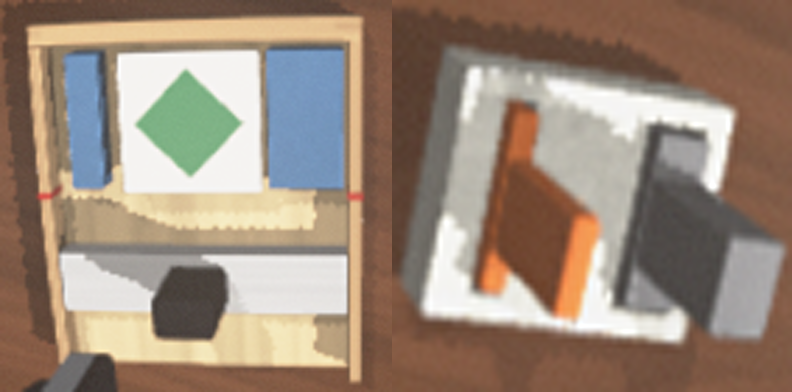

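```bash
python3 - <<'E'
from h import *
z=np.load('/tmp/w1.npz');im,d,T=z['im'],z['d'],z['T'];hsv=cv2.cvtColor(im,cv2.COLOR_RGB2HSV)
th=np.radians(13.8);R=np.array([[np.cos(th),np.sin(th)],[-np.sin(th),np.cos(th)]])
# fence front/back top edges via brightness columns
g=im.min(2).astype(int)
for u in (222,235,285,300,308):
    col=g[195:245,u]; on=np.where(col>150)[0]; 
    p=wplane([[u,195+on.min()-.5],[u,195+on.max()+.5]],.022,T)[:,:2]*1000; print('fence',u,195+on.min(),195+on.max(),(p@R.T).round(1).tolist())
print('sp top',wplane([[451.4,211.8]],.074,T).round(4),'blade ends',wplane([[441.2,183.4],[434.6,217.1]],.028,T).round(4))
# spacer stem top by depth: bright orange
m=blobs(hsv,(5,150,80),(20,255,255),(420,170,470,230),5)[0][2]
V=hsv[...,2];print(np.percentile(V[m],[5,25,50,75,95]))
mt=m&(V>200);l=blobs((mt*255).astype(np.uint8)[...,None].repeat(3,2),(1,1,1),(255,255,255),(0,0,640,400),8)
for a,c,k in l[:3]:
  ce,r=wrect(k,.074,T);print(a,c,ce.round(1),r, wrect(k,.028,T)[0].round(1))
rk=blobs(hsv,(0,0,150),(180,45,255),(415,165,490,232),100)
for a,c,k in rk[:2]: print('rack',a,c,wrect(k,.022,T))
for n,p in (('tile',(495,-34.3)),('broad',(482.6,15.8)),('slim',(506.2,-83.2)),('redL',(545.9,-96)),('redR',(511.7,46.5))): print(n,(R@p).round(1))
E
```

```text
fence 222 211 244 [[537.1, -204.3], [587.9, -209.9]]
fence 235 211 244 [[536.8, -185.8], [587.2, -190.6]]
fence 285 195 244 [[514.4, -117.5], [585.4, -120.0]]
fence 300 195 244 [[514.4, -98.2], [585.2, -99.5]]
fence 308 211 231 [[536.0, -88.1], [565.8, -88.4]]
sp top [[0.4847 0.2065 0.074 ]] blade ends [[0.4617 0.2027 0.028 ]
 [0.5085 0.2101 0.028 ]]
[117. 135. 183. 241. 244.]
72 [451.375      211.79166667] [484.7 206.4] ((485.0095520019531, 206.51824951171875), (20.955825805664062, 5.73228645324707), 6.72445821762085) [495.5 232.1]
21 [434.80952381 213.61904762] [491.9 185.8] ((491.95184326171875, 185.997802734375), (6.50446891784668, 4.683952331542969), 1.5633623600006104) [503.7 208.6]
rack 1345 [449.09144981 198.37472119] (array([479.57556685, 225.41928236]), ((482.9347839355469, 231.97500610351562), (64.47832489013672, 85.42803955078125), 6.974079608917236))
rack 149 [484.83892617 216.65100671] (array([491.38404735, 293.19455683]), ((490.3338623046875, 293.4809265136719), (24.86136245727539, 17.94538116455078), 12.043987274169922))
tile [ 472.5 -151.4]
broad [472.4 -99.8]
slim [ 471.7 -201.5]
redL [ 507.2 -223.4]
redR [508.  -76.9]
```

```bash
python3 -m pendant '[[[-38,-38,60,0,0,0,0],[-76,-77,110,0,0,0,0],[-76,-77,150,0,0,0,0],[-76,-77,180,0,0,0,0],[-76,-77,200,0,0,0,0],[-76,-77,200,0,0,0,0],[-76,-77,200,0,0,0,150],[-76,-77,200,0,0,0,255]]]' 30 && python3 -m pendant '[[[0,0,0,0,0,0,255],[0,0,0,0,0,0,255],[0,0,0,0,0,0,255],[0,0,0,0,0,0,255]]]' 30
```

```text
time: 2.45
eef_pos: [0.5733, -0.0138, 0.0478]
tool_rot: [[-0.97, -0.244, 0.004], [-0.244, 0.97, -0.001], [-0.004, -0.002, -1.0]]
contact_force: [1.1, 0.1, -0.2]
finger_gap: 0.0589
gripper_force: 0.0
time: 2.85
eef_pos: [0.5729, -0.0141, 0.0475]
tool_rot: [[-0.97, -0.243, 0.003], [-0.243, 0.97, -0.0], [-0.003, -0.001, -1.0]]
contact_force: [-0.5, 1.5, 8.2]
finger_gap: 0.0266
gripper_force: 29.2
```

```bash
python3 -m pendant '[[[6,0,0,0,0,0,255],[12,0,0,0,0,0,255],[18,0,0,0,0,0,255],[24,0,0,0,0,0,255],[29,0,0,0,0,0,255],[29,0,0,0,0,0,255],[29,0,0,0,0,0,255]]]'; python3 - <<'E'
from h import *
im,d,T=wcam();np.savez('/tmp/w2.npz',im=im,d=d,T=T);save('w2',im)
E
```

```text
time: 3.55
eef_pos: [0.5447, -0.0211, 0.0475]
tool_rot: [[-0.97, -0.243, 0.003], [-0.243, 0.97, 0.0], [-0.003, -0.001, -1.0]]
contact_force: [-0.9, 2.4, 8.5]
finger_gap: 0.0263
gripper_force: 29.9
```

View pics/w2.png

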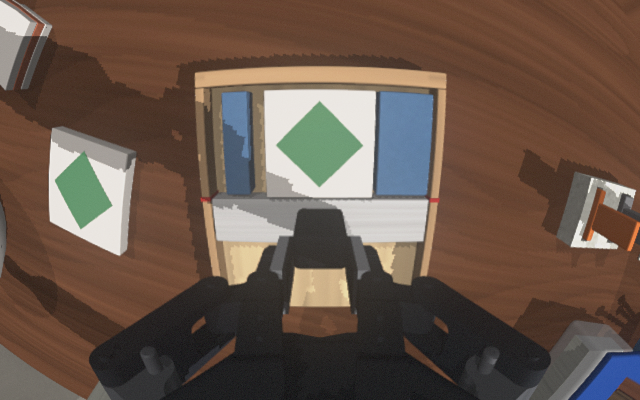

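The fence is now close to the red marks at (204,200) and (435,200), with its edge at v≈197. The gap beside the slim tile spans u≈250–264. I'll measure both.

```bash
python3 - <<'E'
from h import *
z=np.load('/tmp/w2.npz');im,d,T=z['im'],z['d'],z['T'];hsv=cv2.cvtColor(im,cv2.COLOR_RGB2HSV)
th=np.radians(13.9);R=np.array([[np.cos(th),np.sin(th)],[-np.sin(th),np.cos(th)]])
for lo,hi in (((0,130,80),(6,255,255)),((172,130,80),(180,255,255))):
  for a,c,m in blobs(hsv,lo,hi,(190,185,450,215),3):
    vs,us=np.where(m);print('red',a,c.round(1),us.min(),us.max(),vs.min(),vs.max(),(R@wplane([c],.022,T)[0,:2]*1000).round(1))
for u in (220,235,245,380,400,420):
    col=hsv[186:206,u];print(u,col[:,1].tolist(),col[:,2].tolist())
e=[(u,v) for u in (220,235,245,380,400,420) for v in (196,197,198,199)]
print((wplane(e[:4]+e[-4:],.022,T)[:,:2]@R.T*1000).round(1).tolist())
for n,lo,hi,b,h in(('blue',(95,80,50),(125,255,255),(200,80,440,205),.022),('green',(40,60,60),(85,255,255),(200,80,440,205),.027),('white',(0,0,170),(180,45,255),(200,80,380,192),.027)):
  for a,c,m in blobs(hsv,lo,hi,b,200)[:2]:
    ce,r=wrect(m,h,T);print(n,a,(R@ce).round(1),(R@r[0]).round(1),np.round(r[1:][0],1),round(r[2],1))
for v in (110,130,150,170): print(v,[(x,y) for x,y in zip(hsv[v,240:270,1].tolist(),hsv[v,240:270,2].tolist())])
E
```

```text
red 49 [204.8 198.8] 200 210 197 201 [ 507.4 -226.6]
red 43 [434.5 199.7] 430 439 198 202 [507.9 -78. ]
220 [75, 77, 79, 78, 75, 77, 42, 12, 5, 12, 7, 12, 9, 7, 9, 5, 11, 7, 11, 11] [125, 122, 123, 125, 125, 123, 97, 86, 95, 105, 106, 109, 109, 140, 144, 141, 144, 142, 139, 139]
235 [81, 80, 79, 83, 80, 87, 82, 77, 42, 10, 16, 9, 11, 11, 7, 7, 11, 11, 10, 8] [110, 111, 110, 110, 112, 112, 112, 106, 91, 80, 94, 108, 111, 141, 144, 144, 141, 140, 149, 192]
245 [77, 76, 81, 80, 83, 80, 77, 75, 42, 9, 14, 10, 9, 6, 7, 5, 9, 9, 9, 9] [113, 107, 110, 109, 108, 108, 109, 106, 90, 82, 93, 107, 112, 135, 146, 145, 145, 141, 138, 140]
380 [93, 90, 95, 90, 93, 93, 94, 94, 79, 35, 8, 11, 5, 8, 8, 5, 5, 4, 7, 7] [165, 164, 163, 161, 164, 162, 166, 165, 142, 110, 95, 96, 111, 156, 197, 218, 218, 217, 216, 213]
400 [95, 96, 100, 99, 97, 98, 97, 97, 78, 33, 8, 11, 5, 5, 7, 5, 5, 6, 6, 7] [163, 165, 165, 167, 166, 164, 166, 165, 143, 107, 95, 97, 108, 150, 194, 218, 218, 217, 216, 213]
420 [98, 97, 98, 100, 96, 99, 100, 100, 90, 58, 6, 11, 2, 10, 7, 6, 5, 5, 6, 8] [166, 165, 167, 164, 164, 163, 164, 
[... 1057 characters left out ...]
9, 235), (10, 235), (10, 235), (10, 235)]
150 [(90, 110), (81, 116), (91, 135), (99, 163), (98, 167), (99, 168), (101, 169), (99, 160), (92, 139), (86, 116), (82, 115), (51, 80), (30, 69), (21, 85), (61, 113), (73, 133), (75, 130), (73, 130), (71, 133), (71, 133), (76, 151), (76, 162), (80, 162), (79, 161), (62, 164), (21, 190), (7, 230), (9, 236), (10, 235), (10, 234)]
170 [(83, 113), (82, 115), (82, 109), (83, 111), (83, 110), (79, 110), (82, 112), (82, 109), (74, 96), (51, 80), (34, 68), (20, 65), (30, 69), (26, 69), (29, 87), (64, 119), (74, 135), (69, 133), (70, 131), (74, 131), (69, 129), (70, 131), (72, 142), (78, 153), (74, 148), (42, 152), (17, 205), (10, 233), (10, 235), (10, 234)]
```

The fence edge sits at s≈507.3 against red at 507.4–507.9, so it is level. I'll release, lift and go over the rack, with the fingers partly closed so they clear the grey spacer.

```bash
python3 -m pendant '[[[0,0,0,0,0,0,110],[0,0,0,0,0,0,110],[0,0,0,0,0,0,110],[0,0,-15,0,0,0,110],[0,0,-40,0,0,0,110],[0,0,-80,0,0,0,110],[0,0,-120,0,0,0,110],[0,0,-130,0,0,0,110]]]' && python3 -m pendant '[[[1,45,0,0,0,2,165],[2,90,0,0,0,4,165],[3,135,0,0,0,6,165],[3,180,0,0,0,6.5,165],[3,215,0,0,0,6.5,165],[3,235,0,0,0,6.5,165],[3,235,0,0,0,6.5,165],[3,235,0,0,0,6.5,165]]]';python3 - <<'E'
from h import *
z=np.load('/tmp/w2.npz');th=np.radians(13.9);R=np.array([[np.cos(th),np.sin(th)],[-np.sin(th),np.cos(th)]])
for v,a,b in((110,246.8,263.9),(130,247.3,264.3),(150,248.2,264.9),(170,248.7,265.7)):
  print((R@wplane([[a,v]],.022,z['T'])[0,:2]*1e3).round(1),(R@wplane([[b,v]],.027,z['T'])[0,:2]*1e3).round(1))
im,d,T=wcam();np.savez('/tmp/w3.npz',im=im,d=d,T=T);hsv=cv2.cvtColor(im,cv2.COLOR_RGB2HSV)
print(T[:3,3],wproj([[.4848,.2065,.074],[.485,.2065,.028]],T))
save('w3',im)
E
```

```text
time: 4.4
eef_pos: [0.5463, -0.0221, 0.18]
tool_rot: [[-0.97, -0.243, 0.008], [-0.243, 0.97, -0.002], [-0.007, -0.004, -1.0]]
contact_force: [0.6, 0.6, 0.3]
finger_gap: 0.0484
gripper_force: 0.0
time: 5.2
eef_pos: [0.4833, 0.2057, 0.1746]
tool_rot: [[-0.991, -0.133, -0.001], [-0.133, 0.991, -0.001], [0.001, -0.001, -1.0]]
contact_force: [0.9, 0.0, 0.7]
finger_gap: 0.0302
gripper_force: 0.0
[ 452.4 -195.5] [ 452.7 -184.2]
[ 464.4 -195.5] [ 464.2 -184.2]
[ 476.5 -195.4] [ 476.  -184.2]
[ 488.9 -195.7] [ 487.9 -184.2]
[0.41085969 0.19481    0.33147796] [[321.42402131 192.76587156]
 [321.08827168 180.23226854]]
```

View pics/w3.png

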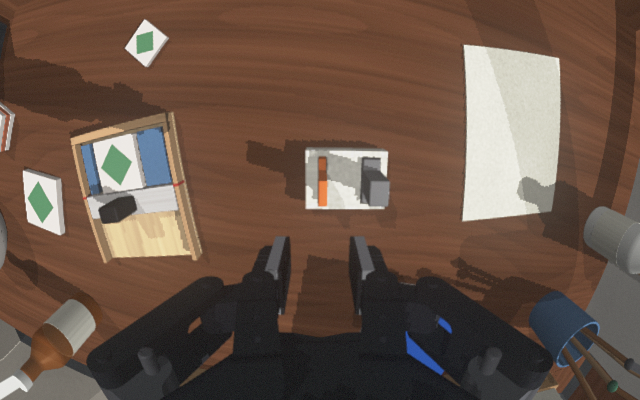

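The spacer's top is at (322,193), as predicted (321,193), and it is aligned with the jaws. I'll descend and grasp.

```bash
python3 -m pendant '[[[-1.6,1,40,0,0,0,165],[-1.6,1,80,0,0,0,165],[-1.6,1,110,0,0,0,165],[-1.6,1,128.5,0,0,0,165],[-1.6,1,128.5,0,0,0,165],[-1.6,1,128.5,0,0,0,255],[-1.6,1,128.5,0,0,0,255],[-1.6,1,128.5,0,0,0,255]]]' 40 && python3 -m pendant '[[[0,0,0,0,0,0,255],[0,0,0,0,0,0,255],[0,0,0,0,0,0,255]]]'
```

```text
time: 6.05
eef_pos: [0.4863, 0.2069, 0.0481]
tool_rot: [[-0.991, -0.131, 0.003], [-0.131, 0.991, 0.0], [-0.003, 0.0, -1.0]]
contact_force: [0.7, -0.5, -0.4]
finger_gap: 0.0064
gripper_force: 44.3
time: 6.35
eef_pos: [0.486, 0.2072, 0.0477]
tool_rot: [[-0.991, -0.132, 0.002], [-0.132, 0.991, 0.0], [-0.002, 0.0, -1.0]]
contact_force: [-0.6, -0.6, 5.5]
finger_gap: 0.0066
gripper_force: 45.2
```

```bash
python3 -m pendant '[[[0,0,-20,0,0,0,255],[0,0,-60,0,0,0,255],[0,0,-100,0,0,0,255],[3,-45,-102,0,0,-2,255],[6,-90,-102,0,0,-4,255],[9,-140,-102,0,0,-6.3,255],[12,-185,-102,0,0,-6.3,255],[15,-230,-102,0,0,-6.3,255]]]' && python3 - <<'E'
from h import *
s=get_state();print(s['finger_gap'],s['gripper_force'],'rem',(s['tool_rot'].T@(np.array([.5047,-.0707,.15])-s['eef_pos'])*1e3).round(1), np.degrees(np.arctan2(-s['tool_rot'][1,0],-s['tool_rot'][0,0])))
E
```

```text
time: 7.15
eef_pos: [0.5003, -0.0246, 0.1488]
tool_rot: [[-0.971, -0.24, 0.0], [-0.24, 0.971, -0.0], [-0.0, -0.0, -1.0]]
contact_force: [0.3, 0.4, -0.4]
finger_gap: 0.0063
gripper_force: 44.3
0.006257047677906778 44.302929639816284 rem [  6.8 -45.8  -1.2] 13.893577955252
```

```bash
python3 -m pendant '[[[7,-46,0,0,0,0,255],[7,-46,0,0,0,0,255],[7,-46,30,0,0,0,255],[7,-46,55,0,0,0,255],[7,-46,68,0,0,0,255],[7,-46,68,0,0,0,255],[7,-46,68,0,0,0,255],[7,-46,68,0,0,0,255]]]' && python3 - <<'E'
from h import *
s=get_state();im,d,T=wcam();np.savez('/tmp/w4.npz',im=im,d=d,T=T);hsv=cv2.cvtColor(im,cv2.COLOR_RGB2HSV)
print(s['eef_pos'],T[:3,3])
cv2.imwrite('pics/w4.png',cv2.resize(im[60:260,190:450,::-1],None,fx=3,fy=3,interpolation=2))
E
```

```text
time: 7.95
eef_pos: [0.5056, -0.0691, 0.0817]
tool_rot: [[-0.971, -0.24, 0.002], [-0.24, 0.971, -0.001], [-0.001, -0.001, -1.0]]
contact_force: [-0.8, -0.1, -0.0]
finger_gap: 0.0067
gripper_force: 44.3
[ 0.50557658 -0.0691373   0.08169684] [ 0.43420126 -0.08794231  0.23839577]
```

View pics/w4.png

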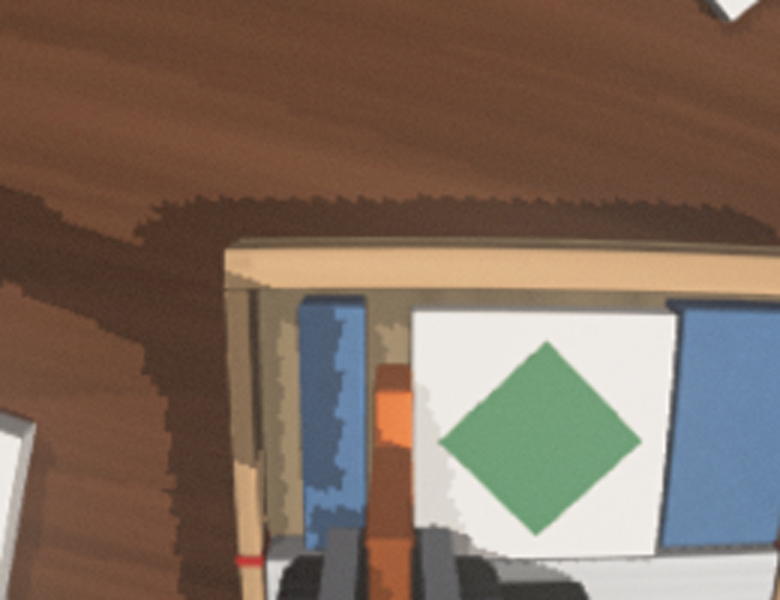

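The spacer is poised over the gap: blade end at crop (376–411, 365), slim edge at u≈366, tile edge at u≈412. I'll compute the offset.

```bash
python3 - <<'E'
from h import *
z=np.load('/tmp/w4.npz');im,T=z['im'],z['T'];hsv=cv2.cvtColor(im,cv2.COLOR_RGB2HSV)
th=np.radians(13.9);R=np.array([[np.cos(th),np.sin(th)],[-np.sin(th),np.cos(th)]])
t=lambda u,v,h:(R@wplane([[u,v]],h,T)[0,:2]*1e3).round(1)
for v in (170,176,180):
    g=im[v,300:345].astype(int);print(v,g[:,0].tolist(),g[:,2].tolist())
for v in (184,187,192,200):
    h=hsv[v,300:345];on=300+np.where((h[:,1]>140)&(h[:,0]<22))[0];print('sp',v,on.min(),on.max(),'z38',t(on.min()-.5,v,.038),t(on.max()+.5,v,.038),'z62',t(on.min()-.5,v,.062),t(on.max()+.5,v,.062))
for v in (165,175,180): print('slim',t(311.7,v,.022),'tile',t(327.3,v,.027))
print('tcp',R@get_state()['eef_pos'][:2]*1e3)
E
```

```text
170 [81, 77, 79, 78, 100, 104, 105, 103, 107, 105, 106, 102, 114, 134, 136, 145, 156, 165, 165, 165, 159, 163, 166, 166, 163, 159, 137, 178, 226, 238, 237, 237, 237, 237, 237, 237, 237, 236, 237, 237, 236, 237, 237, 237, 237] [115, 111, 114, 115, 159, 169, 169, 168, 171, 171, 174, 137, 88, 93, 93, 102, 107, 112, 111, 113, 109, 110, 112, 113, 110, 109, 99, 160, 217, 230, 229, 229, 228, 229, 228, 229, 229, 227, 228, 228, 227, 228, 228, 228, 229]
176 [79, 77, 87, 103, 106, 103, 106, 104, 104, 108, 107, 104, 113, 136, 135, 134, 135, 135, 137, 149, 163, 165, 165, 164, 163, 157, 136, 180, 227, 238, 237, 237, 237, 238, 237, 237, 237, 237, 238, 238, 236, 237, 237, 237, 237] [113, 114, 131, 166, 169, 166, 170, 168, 169, 173, 175, 140, 89, 93, 93, 94, 95, 95, 94, 104, 111, 113, 114, 113, 112, 108, 102, 165, 217, 229, 228, 228, 228, 228, 228, 229, 229, 228, 229, 229, 227, 228, 227, 228, 229]
180 [82, 90, 104, 106, 102, 106, 105, 105, 105, 104, 108, 103, 115, 136, 136, 136, 135, 136, 145, 164, 165, 164, 164, 161, 161, 157, 131, 183, 227, 238, 238, 237, 237, 237, 237, 237, 237, 237, 237, 237, 237, 238, 237, 238, 236] [117, 138, 169, 171, 168, 173, 170, 170, 169, 170, 176, 138, 93, 94, 94, 95, 95, 94, 101, 112, 112, 111, 112, 110, 111, 107, 100, 166, 218, 229, 229, 227, 229, 229, 227, 228, 228, 229, 228, 229, 229, 229, 228, 229, 227]
sp 184 316 325 z38 [ 453.  -192.3] [ 453.1 -185.6] z62 [ 446.7 -192. ] [ 446.7 -186.1]
sp 187 318 325 z38 [ 455.1 -191. ] [ 455.1 -185.6] z62 [ 448.6 -190.8] [ 448.6 -186.1]
sp 192 315 326 z38 [ 458.6 -193. ] [ 458.6 -185. ] z62 [ 451.6 -192.6] [ 451.6 -185.5]
sp 200 315 326 z38 [ 464.3 -193.1] [ 464.3 -184.9] z62 [ 456.6 -192.7] [ 456.6 -185.5]
slim [ 443.3 -195.2] tile [ 442.3 -184.2]
slim [ 450.6 -195.2] tile [ 449.4 -184.2]
slim [ 454.3 -195.3] tile [ 453.  -184.2]
tcp [ 474.20215077 -188.68275291]
```

```bash
python3 -m pendant '[[[1.5,-0.8,0,0,0,0,255],[1.5,-0.8,0,0,0,0,255],[1.5,-0.8,5,0,0,0,255],[1.5,-0.8,10,0,0,0,255],[1.5,-0.8,15,0,0,0,255],[1.5,-0.8,20,0,0,0,255],[1.5,-0.8,20,0,0,0,255]]]'
```

```text
time: 8.7
eef_pos: [0.5028, -0.0702, 0.0597]
tool_rot: [[-0.971, -0.24, -0.002], [-0.24, 0.971, 0.001], [0.002, 0.001, -1.0]]
contact_force: [-0.2, 0.1, -0.5]
finger_gap: 0.0068
gripper_force: 44.3
```

```bash
python3 -m pendant '[[[0,0,3,0,0,0,255],[0,0,6,0,0,0,255],[0,0,8,0,0,0,255],[0,0,10,0,0,0,255],[0,0,11,0,0,0,255],[0,0,11,0,0,0,255],[0,0,11,0,0,0,255]]]'
```

```text
time: 9.4
eef_pos: [0.5036, -0.0705, 0.0498]
tool_rot: [[-0.971, -0.24, 0.0], [-0.24, 0.971, -0.0], [-0.0, -0.0, -1.0]]
contact_force: [-1.2, -0.1, 0.3]
finger_gap: 0.0065
gripper_force: 44.3
```

```bash
python3 -m pendant '[[[0,0,1,0,0,0,255],[0,0,1.5,0,0,0,255],[0,0,2,0,0,0,255],[0,0,2,0,0,0,255]]]'
```

```text
time: 9.8
eef_pos: [0.5039, -0.0707, 0.0487]
tool_rot: [[-0.971, -0.24, 0.001], [-0.24, 0.971, -0.001], [-0.001, -0.001, -1.0]]
contact_force: [-2.8, 0.1, 6.2]
finger_gap: 0.0064
gripper_force: 45.4
```

The spacer has seated at TCP z = 48.7 mm, as predicted, with 6 N of contact. I'll release, rise straight up and look.

```bash
python3 -m pendant '[[[0,0,-1,0,0,0,185],[0,0,-1,0,0,0,185],[0,0,-1,0,0,0,185],[0,0,-1,0,0,0,185],[0,0,-20,0,0,0,185],[0,0,-60,0,0,0,185],[0,0,-100,0,0,0,185],[0,0,-110,0,0,0,185]]]' && python3 -m pendant '[[[40,35,0,0,0,0,255],[40,35,0,0,0,0,255],[40,35,0,0,0,0,255],[40,35,0,0,0,0,255]]]' && python3 - <<'E'
from h import *
im,d,T=wcam();np.savez('/tmp/w5.npz',im=im,d=d,T=T);print(get_state()['eef_pos'])
cv2.imwrite('pics/w5.png',cv2.resize(im[80:300,190:450,::-1],None,fx=2.7,fy=2.7,interpolation=2))
E
```

```text
time: 10.6
eef_pos: [0.5061, -0.0713, 0.162]
tool_rot: [[-0.971, -0.24, 0.007], [-0.24, 0.971, -0.003], [-0.006, -0.004, -1.0]]
contact_force: [0.7, 0.1, 0.1]
finger_gap: 0.0234
gripper_force: 0.0
time: 11.0
eef_pos: [0.457, -0.0464, 0.1577]
tool_rot: [[-0.971, -0.24, 0.001], [-0.24, 0.971, -0.0], [-0.001, -0.001, -1.0]]
contact_force: [-0.8, 0.5, 0.3]
finger_gap: 0.0004
gripper_force: 0.0
[ 0.45731325 -0.04654182  0.15771823]
```

View pics/w5.png

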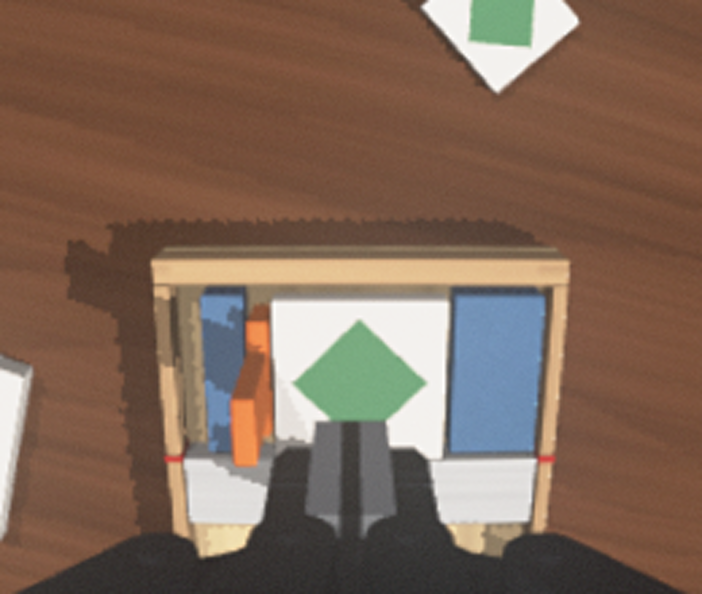

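The orange spacer stands fully down in the wide gap, at crop (255,390). The fence edge is level with the red marks at (175,458) and (546,458), and the tile is undisturbed. Next I'll press the tile, turned 45° so the finger linkages clear the spacer stem and the fence grip.

```bash
python3 -m pendant '[[[-37,7,0,0,0,8,255],[-37,7,0,0,0,16,255],[-37,7,0,0,0,24,255],[-37,7,0,0,0,32,255],[-37,7,0,0,0,40,255],[-37,7,0,0,0,45,255],[-37,7,0,0,0,45,255],[-37,7,0,0,0,45,255]]]' && python3 -m pendant '[[[0,0,40,0,0,0,255],[0,0,75,0,0,0,255],[0,0,100,0,0,0,255],[0,0,110,0,0,0,255],[0,0,110,0,0,0,255],[0,0,110,0,0,0,255]]]'
```

```text
time: 11.85
eef_pos: [0.4912, -0.0307, 0.1575]
tool_rot: [[-0.857, 0.515, -0.0], [0.515, 0.857, -0.0], [0.0, -0.0, -1.0]]
contact_force: [-0.3, -0.1, -0.2]
finger_gap: 0.0001
gripper_force: 0.0
time: 12.45
eef_pos: [0.4915, -0.0307, 0.0485]
tool_rot: [[-0.856, 0.516, 0.001], [0.516, 0.856, -0.0], [-0.001, 0.0, -1.0]]
contact_force: [0.3, -1.0, 0.6]
finger_gap: 0.0003
gripper_force: 0.0
```

```bash
python3 -m pendant '[[[0,0,4,0,0,0,255],[0,0,7,0,0,0,255],[0,0,9,0,0,0,255],[0,0,10,0,0,0,255],[0,0,10,0,0,0,255]]]'; python3 -m pendant '[[[0,0,1,0,0,0,255],[0,0,2,0,0,0,255],[0,0,2,0,0,0,255]]]'
```

```text
time: 12.95
eef_pos: [0.4905, -0.0304, 0.0377]
tool_rot: [[-0.856, 0.517, -0.0], [0.517, 0.856, -0.0], [0.0, -0.0, -1.0]]
contact_force: [0.6, -0.1, 0.1]
finger_gap: -0.0005
gripper_force: 0.0
time: 13.25
eef_pos: [0.4905, -0.0304, 0.0356]
tool_rot: [[-0.856, 0.517, -0.0], [0.517, 0.856, 0.0], [0.0, -0.0, -1.0]]
contact_force: [-0.1, 0.4, 0.3]
finger_gap: 0.0002
gripper_force: 0.0
```

```bash
python3 -m pendant '[[[0,0,1,0,0,0,255],[0,0,2,0,0,0,255],[0,0,2,0,0,0,255]]]'; python3 - <<'E'
from h import *
im,d,T=wcam();print(get_state()['contact_force'],get_state()['eef_pos'])
cv2.imwrite('pics/w6.png',cv2.resize(im[20:280,190:450,::-1],None,fx=2.3,fy=2.3,interpolation=2))
E
```

```text
time: 13.55
eef_pos: [0.4905, -0.0303, 0.0336]
tool_rot: [[-0.856, 0.517, -0.0], [0.517, 0.856, 0.0], [0.0, -0.0, -1.0]]
contact_force: [0.3, -0.2, 0.6]
finger_gap: -0.0003
gripper_force: 0.0
[0.11019171 0.03721739 0.04989727] [ 0.49049389 -0.03037736  0.03362748]
```

View pics/w6.png

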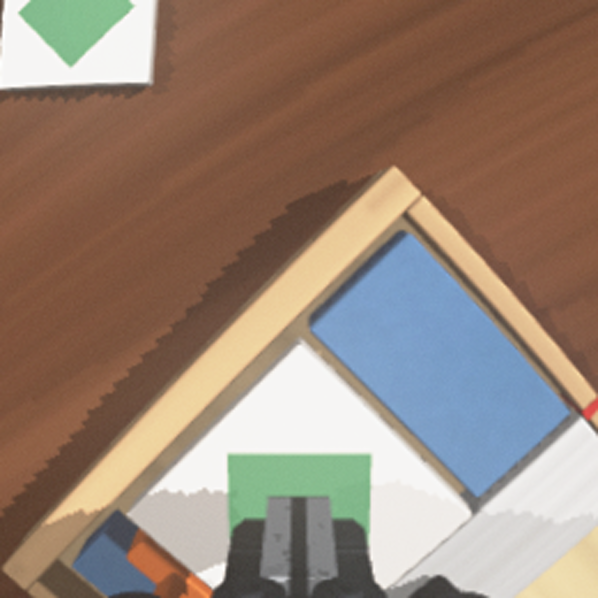

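The fingertips are over the diamond's centre and not yet touching. The spacer and fence look undisturbed. I'll continue down in small steps.

```bash
python3 -m pendant '[[[0,0,1,0,0,0,255],[0,0,2,0,0,0,255],[0,0,2,0,0,0,255]]]';python3 -m pendant '[[[0,0,1,0,0,0,255],[0,0,2,0,0,0,255],[0,0,2,0,0,0,255]]]'
```

```text
time: 13.9
eef_pos: [0.4905, -0.0304, 0.0316]
tool_rot: [[-0.856, 0.517, -0.0], [0.517, 0.856, 0.0], [0.0, -0.0, -1.0]]
contact_force: [0.3, -0.5, 0.6]
finger_gap: -0.0
gripper_force: 0.0
time: 14.2
eef_pos: [0.4904, -0.0304, 0.0296]
tool_rot: [[-0.856, 0.517, -0.0], [0.517, 0.856, 0.0], [0.0, -0.0, -1.0]]
contact_force: [1.2, 0.7, -0.3]
finger_gap: 0.0
gripper_force: 0.0
```

```bash
python3 - <<'E'
from h import *
im,d,T=wcam();hsv=cv2.cvtColor(im,cv2.COLOR_RGB2HSV)
v,u=np.mgrid[0:400,0:640];uv=np.c_[u.ravel(),v.ravel()]
w=wrays(uv,T);fw=T[:3,2];P=T[:3,3]+w*(d.ravel()/(w@fw))[:,None];P=P.reshape(400,640,3)
for n,lo,hi in(('blue',(95,80,60),(125,255,255)),('green',(40,60,60),(85,255,255)),('white',(0,0,200),(180,40,255))):
  for a,c,m in blobs(hsv,lo,hi,(190,80,450,290),200)[:2]: print(n,a,c.round(),(np.median(P[m],0)*1e3).round(1),np.percentile(P[m][:,2]*1e3,[10,90]).round(1))
for vv in range(225,262,3): print(vv,(P[vv,320]*1e3).round(1),(P[vv,312]*1e3).round(1),im[vv,312])
s=get_state();print(s['eef_pos'],s['joint_efforts'].round(1))
E
```

```text
blue 6254 [382. 180.] [480.2  15.4  21.8] [21.  22.6]
blue 393 [235. 269.] [483.5 -89.7  21.7] [20.9 22.5]
green 1348 [320. 231.] [485.8 -27.8  27.1] [26.3 27.9]
white 8596 [358. 234.] [502.6 -10.3  26.2] [21.6 27.4]
225 [483.5 -27.1  27. ] [481.  -30.7  27.6] [137 189 143]
228 [484.7 -27.8  27.9] [427.8   6.2 186.4] [136 187 142]
231 [486.4 -28.9  27.5] [484.4 -32.9  26.6] [135 185 140]
234 [488.  -29.8  27.6] [486.  -33.8  26.7] [135 188 141]
237 [481.1 -25.7  49.3] [479.  -28.9  49.6] [120 117 116]
240 [480.7 -25.5  53.8] [479.2 -29.   52.6] [134 133 134]
243 [481.2 -25.8  55.7] [478.5 -28.5  57.7] [136 134 134]
246 [481.1 -25.7  59.2] [479.3 -28.9  59.1] [137 137 137]
249 [481.4 -25.9  61.6] [479.6 -29.   61.5] [134 134 134]
252 [480.8 -25.6  65.9] [479.3 -28.7  65.3] [135 134 135]
255 [481.3 -25.9  67.6] [479.3 -28.7  68.1] [134 136 136]
258 [480.9 -25.6  71.2] [479.5 -28.7  70.6] [131 129 131]
261 [481.6 -26.   72.4] [479.8 -28.8  72.6] [133 133 134]
[ 0.49049328 -0.03037446  0.02961628] [ -0.  -42.5 -20.6  -0.   -0.   -0. ]
```

```bash
python3 - <<'E'
from h import *
Tc=np.array(camera_info('wrist')['T_tool_cam'])
v,u=np.mgrid[0:400,0:640];uv=np.c_[u.ravel(),v.ravel()]
w=wrays(uv,Tc);fw=Tc[:3,2]
fr={n:np.load(f'/tmp/{n}.npz') for n in('w2','w3','w4','w5')};fr={n:(z['im'],z['d']) for n,z in fr.items()}
im,d,_=wcam();fr['now']=(im,d)
for n,(im,d) in fr.items():
  P=(Tc[:3,3]+w*(d.ravel()/(w@fw))[:,None])*1e3   # tool coords
  r=im.reshape(-1,3).astype(int);grey=(r.max(1)-r.min(1)<14)&(r.max(1)<160)
  k=grey&(np.abs(P[:,1])<45)&(P[:,0]>5)&(P[:,0]<14)&(P[:,2]>-60)&(P[:,2]<25)&(d.ravel()>0)
  q=P[k];print(n,k.sum(),'z pct',np.percentile(q[:,2],[50,90,97,99.5]).round(1),'y of tip',q[q[:,2]>np.percentile(q[:,2],90)][:,1].round(0)[:12])
E
```

```text
w2 4518 z pct [-25.   11.5  24.5  24.9] y of tip [-39. -34. -33. -27. -22.  -6. -45. -43. -39. -33. -32. -22.]
w3 2454 z pct [-42.5 -26.2 -22.3 -19.9] y of tip [-22. -22. -21. -21. -20. -20. -19. -19. -18. -18. -17. -17.]
w4 2525 z pct [-42.7 -25.  -21.3 -18.4] y of tip [ -5.  -5. -11. -10. -10.  -9.  -9.  -8.  -8.  -7.  -7.  -6.]
w5 2535 z pct [-42.2 -24.9 -21.3 -18.1] y of tip [-7. -7. -6. -6. -5. -5. -4. -4. -3. -3. -2. -2.]
now 2510 z pct [-42.3 -25.  -21.5 -18.1] y of tip [-30. -34.  -7.  -7.  -6.  -6.  -5.  -5.  -4.  -4.  -3.  -3.]
```

The camera shows the shut fingertips about 18 mm behind the reported TCP, so the tips are still about 20 mm above the tile. I'll keep going down with force checks.

```bash
python3 -m pendant '[[[0,0,3,0,0,0,255],[0,0,6,0,0,0,255],[0,0,9,0,0,0,255],[0,0,11,0,0,0,255],[0,0,11,0,0,0,255]]]';python3 -m pendant '[[[0,0,1,0,0,0,255],[0,0,2,0,0,0,255],[0,0,3,0,0,0,255],[0,0,3,0,0,0,255]]]'|grep -v rot
```

```text
time: 14.8
eef_pos: [0.4903, -0.0303, 0.0183]
tool_rot: [[-0.856, 0.517, -0.001], [0.517, 0.856, 0.0], [0.001, -0.0, -1.0]]
contact_force: [-0.5, 0.0, 0.4]
finger_gap: -0.0
gripper_force: 0.0
time: 15.2
eef_pos: [0.4905, -0.0304, 0.0156]
contact_force: [-0.4, -0.8, 0.8]
finger_gap: 0.0004
gripper_force: 0.0
```

```bash
python3 -m pendant '[[[0,0,1,0,0,0,255],[0,0,2,0,0,0,255],[0,0,3,0,0,0,255],[0,0,3,0,0,0,255]]]'|grep -v rot;python3 -m pendant '[[[0,0,1,0,0,0,255],[0,0,2,0,0,0,255],[0,0,2,0,0,0,255]]]'|grep -v rot
```

```text
time: 15.6
eef_pos: [0.4906, -0.0304, 0.0127]
contact_force: [-0.0, -0.7, -0.1]
finger_gap: -0.0003
gripper_force: 0.0
time: 15.9
eef_pos: [0.4906, -0.0304, 0.0109]
contact_force: [-1.0, 0.1, 5.9]
finger_gap: -0.0001
gripper_force: 2.5
```

Contact at TCP z ≈ 11.5 mm. I'll press the remaining 5 mm.

```bash
python3 -m pendant '[[[0,0,1,0,0,0,255],[0,0,2,0,0,0,255],[0,0,3,0,0,0,255],[0,0,3,0,0,0,255]]]'|grep -v rot;python3 -m pendant '[[[0,0,1,0,0,0,255],[0,0,2,0,0,0,255],[0,0,2,0,0,0,255]]]'|grep -v rot
```

```text
time: 16.3
eef_pos: [0.4907, -0.0304, 0.0081]
contact_force: [-2.1, 0.6, 7.7]
finger_gap: -0.0001
gripper_force: 3.9
time: 16.6
eef_pos: [0.4907, -0.0304, 0.0075]
contact_force: [-6.7, 2.2, 22.1]
finger_gap: 0.0001
gripper_force: 11.1
```

```bash
python3 -m pendant '[[[0,0,0,0,0,0,255],[0,0,0,0,0,0,255]]]'|grep -v rot; python3 - <<'E'
from h import *
im,d,T=wcam();hsv=cv2.cvtColor(im,cv2.COLOR_RGB2HSV)
v,u=np.mgrid[0:400,0:640];uv=np.c_[u.ravel(),v.ravel()]
w=wrays(uv,T);P=(T[:3,3]+w*(d.ravel()/(w@T[:3,2]))[:,None]).reshape(400,640,3)*1e3
for n,lo,hi in(('blue',(95,80,60),(125,255,255)),('green',(40,60,60),(85,255,255)),('white',(0,0,200),(180,40,255))):
  for a,c,m in blobs(hsv,lo,hi,(150,60,480,300),150)[:3]:
    q=P[m];A=np.c_[q[:,:2]-q[:,:2].mean(0),np.ones(len(q))];k=np.linalg.lstsq(A,q[:,2],rcond=None)[0];print(n,a,c.round(),np.median(q,0).round(1),'tilt mm/m',(k[:2]*1e3).round(1))
save('w7',im)
t,td=grab_frame('top');save('top7',np.vstack([cv2.resize(t[110:300,50:450],None,fx=2,fy=1.5,interpolation=2)[:285],cv2.resize(im,(480,300))[:, :].copy() if 0 else cv2.copyMakeBorder(cv2.resize(im,(480,300)),0,0,0,320,0)]))
E
```

```text
time: 16.8
eef_pos: [0.4907, -0.0304, 0.0075]
contact_force: [-6.1, 1.8, 21.1]
finger_gap: 0.0001
gripper_force: 10.9
blue 7953 [390. 190.] [479.6  15.3  21.8] tilt mm/m [-84.7   0.5]
blue 195 [220. 282.] [479.3 -89.5  21.5] tilt mm/m [62.8  3. ]
green 831 [319. 241.] [483.9 -26.3  22. ] tilt mm/m [-598.5  361. ]
white 5367 [333. 231.] [477.6 -15.6  21.7] tilt mm/m [-116.8  129.5]
white 3182 [443. 258.] [530.3  23.7  22. ] tilt mm/m [-231.5  -41.5]
```

View pics/top7.png

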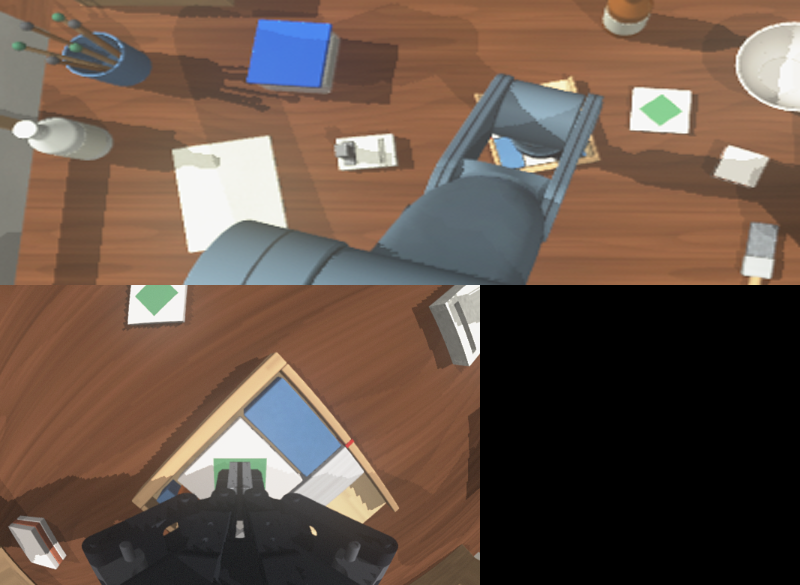

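The tile reads 21.7–22.0 mm, flush with the blue tiles at 21.8 mm and against the hard stop at 21 N. One last numeric check on the fence and spacer while holding.

```bash
python3 - <<'E'
from h import *
im,d,T=wcam();hsv=cv2.cvtColor(im,cv2.COLOR_RGB2HSV)
th=np.radians(13.9);R=np.array([[np.cos(th),np.sin(th)],[-np.sin(th),np.cos(th)]])
for lo,hi in (((0,130,80),(5,255,255)),((172,130,80),(180,255,255))):
  for a,c,m in blobs(hsv,lo,hi,(400,150,520,260),6)[:2]: print('red',a,c.round(1),(R@wplane([c],.022,T)[0,:2]*1e3).round(1))
ts=-95.; ss=np.arange(495,520,.5)
for ts in(-90,-97):
  q=(np.c_[ss,np.full_like(ss,ts)]@R)/1e3;px=wproj(np.c_[q,np.full(len(ss),.022)],T).round().astype(int)
  print([(float(a),int(hsv[y,x,1]),int(hsv[y,x,2])) for a,(x,y) in zip(ss[12:36],px[12:36])])
o=blobs(hsv,(4,150,70),(20,255,255),(150,200,330,340),10)
print('orange',[(a,c.round()) for a,c,_ in o][:3])
s,sd=grab_frame('scene');h2=cv2.cvtColor(s,cv2.COLOR_RGB2HSV);PS=cloud('scene',sd)
for a,c,m in blobs(h2,(5,170,110),(14,255,255),(280,180,380,260),8)[:3]: print('scene orange',a,c,(np.median(PS[m],0)*1e3).round(),np.percentile(PS[m][:,2]*1e3,[5,95]).round())
cv2.imwrite('pics/s8.png',cv2.resize(s[170:270,260:390,::-1],None,fx=5,fy=5,interpolation=2))
E
```

```text
red 62 [465.6 210.9] [507.9 -78.6]
[(501.0, 99, 193), (501.5, 98, 192), (502.0, 98, 192), (502.5, 100, 196), (503.0, 102, 197), (503.5, 101, 194), (504.0, 95, 177), (504.5, 53, 130), (505.0, 2, 105), (505.5, 6, 122), (506.0, 6, 122), (506.5, 8, 132), (507.0, 8, 132), (507.5, 8, 201), (508.0, 6, 226), (508.5, 3, 234), (509.0, 3, 237), (509.5, 3, 237), (510.0, 4, 235), (510.5, 3, 233), (511.0, 3, 233), (511.5, 3, 232), (512.0, 3, 232), (512.5, 3, 230)]
[(501.0, 97, 191), (501.5, 98, 192), (502.0, 98, 192), (502.5, 99, 193), (503.0, 99, 194), (503.5, 99, 190), (504.0, 48, 142), (504.5, 48, 142), (505.0, 4, 122), (505.5, 8, 125), (506.0, 8, 127), (506.5, 6, 134), (507.0, 6, 157), (507.5, 7, 195), (508.0, 3, 234), (508.5, 3, 234), (509.0, 3, 237), (509.5, 3, 237), (510.0, 3, 235), (510.5, 3, 235), (511.0, 4, 233), (511.5, 3, 233), (512.0, 3, 232), (512.5, 4, 230)]
orange [(np.int32(34), array([241., 273.]))]
scene orange 108 [303.93518519 222.67592593] [505. -73.  48.] [26. 75.]
```

View pics/s8.png

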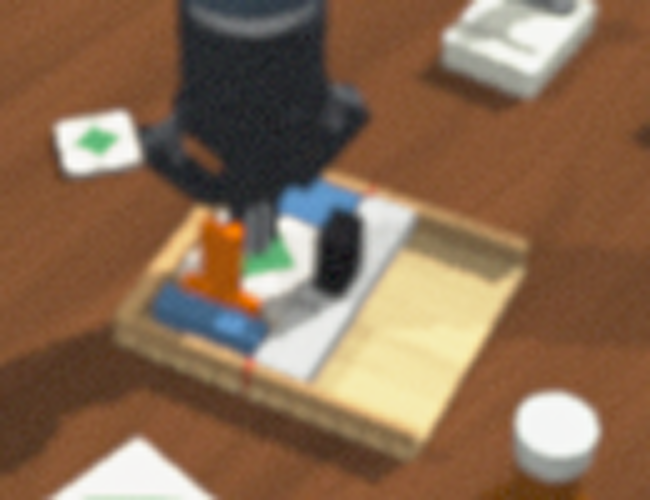

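The scene crop shows the spacer upright in the gap at crop (225,265), top at 75 mm. The fence edge is level with the red marks at s 507.3 against 507.9, and the fingers are holding the tile flush. Handing in.

```bash
python3 -c "
from rig import *
print(hand_in())"
```

```text
the job is handed in; nothing more can be done
None
```

The job is handed in, but `hand_in()` gave no verdict: the fence is level with the red lines to about 0.6 mm, the orange spacer stands right down in the wide gap beside the slim tile, and the white tile is held flush at about 21 N.

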